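# Travel check of the bottle viewer's mirror mount

### The arm

A 6-joint arm with a two-finger parallel gripper is mounted at the origin on the work surface. World frame = base frame: x ahead of the robot, y to its left, z up, the work surface at z = 0. Lengths are in m, angles in rad, forces in N, time in s.
With the tool pointing down it reaches from about 0.35 to 0.775 m from the base axis. Payload 7.3 kg.
Tool frame: the origin (TCP) lies between the finger pads; the fingertips stand 25 mm ahead of it and the grasp point (between the pads) lies 6 mm ahead of it; y points along the fingers, z is the direction in which the jaws open and shut, and the axes are right-handed (so a half turn about y gives the same grasp; the last joint's range is limited). The gripper opens to 92 mm and grips with 3 to 60 N. Pads are 19 mm wide; open, the fingers measure 130 mm over their backs; the gripper's body (75 mm by 190 mm) begins 47 mm behind the grasp point.
Start: joints at [0.981, 0.342, 1.524, -0, 1.275, -0.146], TCP at [0.225, 0.474, 0.252] pointing down, gripper open.
Joint ranges: [-2.53, 2.53], [-0.77, 2.02], [0.04, 2.7], [-1, 4.14], [0.28, 2.66], [-3.11, 3.11]. Speed limits (rad/s): [2.57, 2.57, 3.14, 3.14, 3.14, 3.14].

### API

Orientations are given as [roll, pitch, yaw] about the fixed x, y, z axes, in that order (R = Rz(yaw) Ry(pitch) Rx(roll)).
In Python, from cell import sensors, read_camera, hand_in gives the robot as it stands. The module is installed in compiled form; this text tells all that it offers.
- The arm moves only by the tool send_rows, never from a script. Its argument "motion" is a list that holds one entry, the list of rows, each a list of 4 numbers: the shift along the tool's x, y, z in m, then the turn about the tool's y in degrees. In form: [[[tx, ty, tz, twist], ...]]. A call has 1 to 8 rows; each row is the pose to reach, as a shift and turn from the pose measured when the call began, along the tool's axes at that moment; what a row does not reach only later rows make up. A row lasts 1/10 s, in which the tool goes at most 50 mm and 8.59 degrees, less where a joint would pass 70% of its speed; a pose out of reach is approached as far as the arm can. A call with a gripper value outside its range is refused whole. "gripper" is the opening, from 0 (shut) to 1 (fully open), set as the call begins (left out, the last holds). The fingers move at their own pace and stop on an object; "grip_force" is the grip in N (left out, the last holds). Time passes only in rows, so rows that repeat a pose let the fingers close. It gives the time, the measured TCP pose, the force and the opening at its end, in the units of the state.
- sensors.observe(): the state, without advancing time (a new reading comes with each control period).
- read_camera(name): name is "scene" or "top" or "wrist"; returns a dict with "frame" (400x640x3 uint8, red, green, blue), "fx", "fy", "cx", "cy" (pixels), "extrinsics" (4x4, takes a point from world to camera coordinates). Camera axes: x right, y up, looking along -z (the intrinsics and any distortion apply to the point x, -y, -z); pixel columns grow to the right and rows downward; lengths in m; the calibration is good to about 2 mm. A picture is of the moment at which its call begins. There is no depth.
- hand_in(): hands the job in, once; it reports no verdict.
The state is a dict: "time": time; "qpos": joint angles; "qvel": joint speeds; "joint_efforts": joint torques, N m; "tool_pos": TCP position; "tool_rot": TCP orientation; "contact_force": force on the tool from outside, world axes, zero at the start; "torque": the same for the moment, N m; "opening": finger opening in m.
Only numpy, scipy, OpenCV 4.12 (cv2) and the standard library are available. Lean on these libraries where they do the work, as an engineer would, in place of code of your own. Each camera call takes 0.05 s, during which the arm holds its last target.

### The job

Check the spring travel of the bottle viewer's mirror mount: with the fingertips, press down the blue pad on the corner of the tilting plate until the black needle stands on the red mark, and keep it there for about half a second without ever running it past the mark. Then ease the plate back up under the finger, not letting it snap back, until it is fully back at rest and the gripper is clear. Do not shift the red mark, and leave the bottles, cup, cork and tape where they stand.

Things in the scene. Friction and masses are not known exactly. Their poses are not given: they have to be found in the camera images.
- tilt_plate (a joint): tilt of the spring-backed aluminium plate (88 x 150 mm, 8 mm thick, carrying a round mirror) about a level axle 80 mm above the table; 0 = at rest, grows (rad) as the pad end is pressed down, hard stop at 0.36. The spring is preloaded and stiffens: on the pad about 4 N to start it moving and about 10 N at 0.25 rad. It returns fast to 0 if let go.
- pad_top (a point): centre of the top face of the round blue pad, 30 mm across and 10 mm tall, that stands on the plate's outer corner; beside it lies open plate or free air, and the black needle and white scale stand over 150 mm away at the plate's other end. The top face is level, 98 mm above the table at rest, 105 mm level distance from the axle, so 1 mm of press moves the needle tip about 1.7 mm.
- needle_tip (a point): centre of the 12 mm black disc at the tip of the black needle, 180 mm from the axle, fixed to the plate. At rest it leans 45 degrees up and away from the pad; pressing the pad swings it upward and towards the pad, in front of the white arc scale.
- red_mark (a point): centre of the red mark, a 20 mm wide red clip across the white arc scale, in the needle's plane at the needle tip's radius (180 mm from the axle). The needle is on the mark when needle_tip is within 10 mm of this point. The point's y axis points along the arc in the direction the needle moves when the pad is pressed. The mark stands 22 to 45 mm along the arc from the needle's rest position.
- bottle_a: loose swing-top sample bottle, 56 mm across, 175 mm tall, a bystander to leave alone; origin at the centre of its underside.
- bottle_b: loose swing-top sample bottle, 56 mm across, 175 mm tall, a bystander to leave alone; origin at the centre of its underside.
- bottle_c: loose swing-top sample bottle, 56 mm across, 175 mm tall, a bystander to leave alone; origin at the centre of its underside.
- bottle_d: loose swing-top sample bottle, 56 mm across, 175 mm tall, a bystander to leave alone; origin at the centre of its underside.
- glass_cup: loose small green-glass tasting cup, 60 mm across, 75 mm tall, a bystander to leave alone; origin at the centre of its underside.
- tape_roll: loose roll of yellow tape lying flat, 84 mm across, 24 mm tall, a bystander to leave alone; origin at the centre of its underside.
- cork: loose bottle cork standing upright, 28 mm across, 30 mm tall, a bystander to leave alone; origin at the centre of its underside.

How it is judged:
By the outcome, as a careful person would: the job done as asked, in the order asked, and still so for the second after the job is handed in, with the robot touching nothing.
It also fails if it takes over 38 s, if anything falls off the work surface, if the arm or the gripper's body presses on something with over 40 N, if the wrist force passes 120 N, or if a joint passes its speed limit or range.

## Working session

There is one attempt and no reset: what is moved stays moved. The work goes in short steps, Python scripts to look and compute and a tool call to move; the robot and the scene stay as the last step left them, time stands still between calls to the robot, and variables do not carry over. Pictures are saved under pics/ and viewed, and the job is handed in when it is done.

Besides the shell and the picture viewer there is one more tool, called after ">>>" as name(argument=value, ...), one argument or row to a line, values as JSON. send_rows: Moves the arm, as the interface text tells. Its arguments: {"type":"object","properties":{"motion":{"type":"array"},"gripper":{"type":"number"},"grip_force":{"type":"number"}},"required":["motion"]}

```bash
mkdir -p pics; ls; python3 - <<'E'
from cell import sensors, read_camera
import cv2,numpy as np,pickle
s=sensors.observe();print({k:np.round(v,3) for k,v in s.items()})
d={}
for n in ("scene","top"):
    c=read_camera(n);d[n]=c;cv2.imwrite(f"pics/{n}0.png",c["frame"][:,:,::-1])
    print(n,{k:(np.round(v,3).tolist() if k!="frame" else 0) for k,v in c.items()})
pickle.dump(d,open("cams.pkl","wb"))
E
```

```text
pics
{'time': np.float64(0.0), 'qpos': array([ 0.981,  0.343,  1.525,  0.   ,  1.275, -0.146]), 'qvel': array([ 0.   , -0.001,  0.002, -0.   , -0.003,  0.   ]), 'joint_efforts': array([ -0.   , -43.126, -24.421,   0.072,   0.056,  -0.   ]), 'tool_pos': array([0.225, 0.474, 0.251]), 'tool_rot': array([-1.572,  0.   , -0.444]), 'contact_force': array([-0.106, -0.649, -0.455]), 'torque': array([-0.01 , -0.041,  0.004]), 'opening': np.float64(0.092)}
scene {'frame': 0, 'fx': 376.335, 'fy': 376.335, 'cx': 320.733, 'cy': 195.088, 'extrinsics': [[-0.276, 0.961, -0.015, 0.149], [-0.765, -0.211, 0.608, 0.346], [0.581, 0.179, 0.794, -1.6], [0.0, 0.0, 0.0, 1.0]]}
top {'frame': 0, 'fx': 373.536, 'fy': 373.536, 'cx': 318.948, 'cy': 202.173, 'extrinsics': [[0.014, -1.0, -0.018, -0.001], [0.988, 0.012, 0.151, -0.602], [-0.151, -0.019, 0.988, -1.044], [0.0, 0.0, 0.0, 1.0]]}
```

View pics/scene0.png

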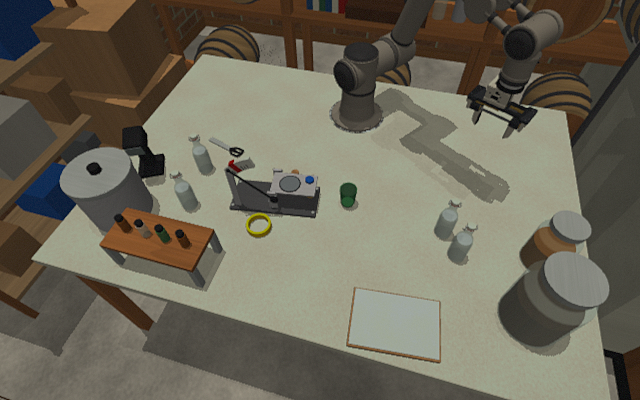

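View pics/top0.png

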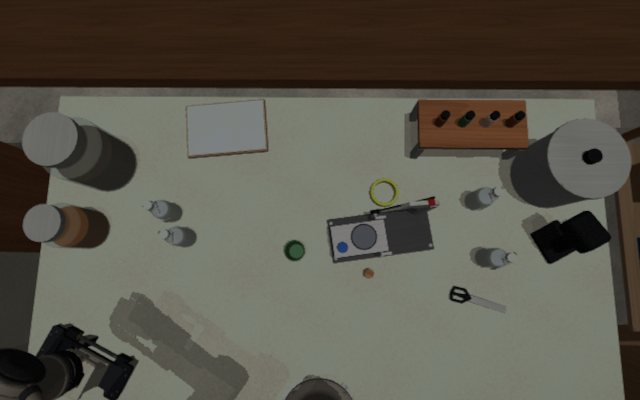

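The scene view shows the pad at about (310,180), the needle at (275,200) and the red mark at about (233,165). In the top view the pad is at (342,247), the red mark at (432,202) and the cork at (368,273). I'll zoom in and measure.

```bash
cat > h.py <<'E'
import numpy as np,cv2,pickle
def ray(c,u,v):
    E=np.array(c["extrinsics"]);R=E[:3,:3];t=E[:3,3]
    d=np.array([(u-c["cx"])/c["fx"],-(v-c["cy"])/c["fy"],-1.])
    return -R.T@t, R.T@(d/np.linalg.norm(d))
def onz(c,u,v,z):
    o,d=ray(c,u,v);return o+d*(z-o[2])/d[2]
def proj(c,p):
    E=np.array(c["extrinsics"]);q=E[:3,:3]@np.asarray(p)+E[:3,3]
    return np.array([c["cx"]+c["fx"]*q[0]/-q[2],c["cy"]+c["fy"]*q[1]/q[2]])
def tri(c1,p1,c2,p2):
    o1,d1=ray(c1,*p1);o2,d2=ray(c2,*p2)
    s=np.linalg.lstsq(np.c_[d1,-d2],o2-o1,rcond=None)[0]
    a,b=o1+s[0]*d1,o2+s[1]*d2
    return (a+b)/2,np.linalg.norm(a-b)
def blobs(f,kind,box):
    x0,y0,x1,y1=box;h=cv2.cvtColor(f,cv2.COLOR_RGB2HSV)[y0:y1,x0:x1].astype(int)
    H,S,V=h[...,0],h[...,1],h[...,2]
    m={"blue":(H>100)&(H<125)&(S>130)&(V>60),"red":((H<8)|(H>172))&(S>140)&(V>60)}[kind]
    n,l,st,ce=cv2.connectedComponentsWithStats(m.astype(np.uint8))
    return [(st[i,4],np.round(ce[i]+[x0,y0],2).tolist(),st[i,:4].tolist()) for i in range(1,n) if st[i,4]>3]
E
python3 - <<'E'
from h import *
d=pickle.load(open("cams.pkl","rb"))
for n,box in (("scene",(215,145,335,225)),("top",(320,180,450,285))):
    f=d[n]["frame"];x0,y0,x1,y1=box
    for k in("blue","red"):print(n,k,blobs(f,k,box))
    cv2.imwrite(f"pics/{n}z.png",cv2.resize(f[y0:y1,x0:x1,::-1],None,fx=5.5,fy=5.5,interpolation=cv2.INTER_CUBIC))
E
```

```text
scene blue [(np.int32(46), [309.26, 179.13], [91, 31, 8, 7])]
scene red [(np.int32(62), [233.87, 166.11], [14, 15, 13, 12])]
top blue [(np.int32(75), [341.99, 246.68], [18, 62, 9, 10])]
top red [(np.int32(37), [431.16, 201.76], [108, 19, 7, 7])]
```

View pics/scenez.png

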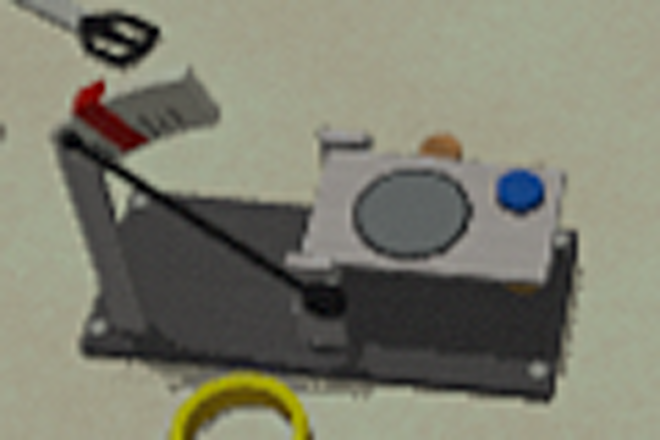

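View pics/topz.png

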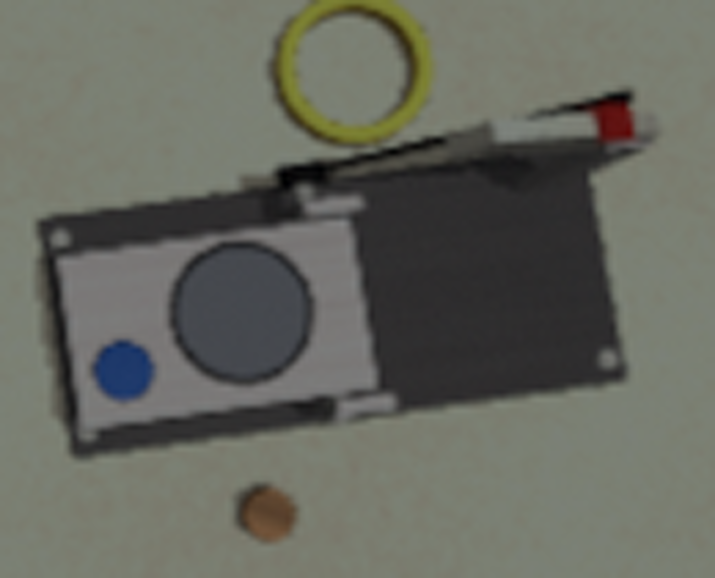

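```bash
python3 - <<'E'
from h import *
d=pickle.load(open("cams.pkl","rb"));T,S=d["top"],d["scene"]
pt=onz(T,341.99,246.68,.098);ps=onz(S,309.26,179.13,.098);print("pad",pt,ps,tri(T,(341.99,246.68),S,(309.26,179.13)))
z=lambda n,a,b:(np.array([a,b])+.5)/5.5-.5+({"top":[320,180],"scene":[215,145]}[n])
# plate edges at z~.088 (top image)
for nm,P,h in(("plate bottom edge",[(85,432),(378,388)],.088),("plate top edge",[(58,258),(352,218)],.088),("base bottom",[(75,455),(625,378)],.01)):
    a,b=[onz(T,*z("top",*p),h)[:2] for p in P];v=a-b;print(nm,a,b,np.linalg.norm(v),np.degrees(np.arctan2(v[1],v[0])))
tip,e=tri(T,z("top",628,97),S,z("scene",70,140));print("tip",tip,e)
print("red",tri(T,(431.16,201.76),S,(233.87,166.11)))
dd=None
E
```

```text
pad [ 0.47228519 -0.05888273  0.098     ] [ 0.47565421 -0.05653139  0.098     ] (array([ 0.47225225, -0.05844844,  0.09348445]), np.float64(0.0013105423409248992))
plate bottom edge [ 0.44119725 -0.04048339] [ 0.46497209 -0.18615556] 0.1475995387307608 99.2693960270202
plate top edge [ 0.52776897 -0.02618915] [ 0.54989602 -0.17423028] 0.14968561153491036 98.50081667332994
base bottom [ 0.42921566 -0.03719344] [ 0.47417278 -0.33087534] 0.29710301560332547 98.70333030041242
tip [ 0.59267641 -0.27843918  0.20630776] 0.00385220092780914
red (array([ 0.57881349, -0.26558592,  0.2140962 ]), np.float64(0.011607962284485561))
```

```bash
cat >> h.py <<'E'
ang=np.radians(98.8);D=np.array([np.cos(ang),np.sin(ang),0]);L=np.array([np.sin(ang),-np.cos(ang),0])
PAD=np.array([.4738,-.0578,.098]);AX=PAD@D-.105;LN=.543
def arc(s,l=LN,r=.18):
    a=np.pi/4+s/.18
    return D*(AX-r*np.cos(a))+L*l+np.array([0,0,.08+r*np.sin(a)])
E
python3 - <<'E'
from h import *
d=pickle.load(open("cams.pkl","rb"))
T,S=d["top"],d["scene"]
for s in (0,.015,.022,.03,.035,.04,.045,.06):
    print(s,proj(S,arc(s)).round(1),proj(T,arc(s)).round(1))
S["frame"]=S["frame"].copy()
for n,(x0,y0,w,h) in (("scene",(218,150,50,32)),("top",(405,185,50,32))):
    im=cv2.resize(d[n]["frame"][y0:y0+h,x0:x0+w,::-1],None,fx=15,fy=15,interpolation=cv2.INTER_CUBIC)
    for s in np.arange(0,.061,.01):
        u=(proj(d[n],arc(s))-[x0,y0]+.5)*15
        cv2.circle(im,tuple(int(q) for q in u),5,(0,255,0),2)
    cv2.imwrite(f"pics/{n}arc.png",im)
E
```

```text
0 [227.9 169.8] [431.5 197.7]
0.015 [230.7 167.9] [428.2 197.6]
0.022 [232.2 167.1] [426.5 197.6]
0.03 [233.9 166.2] [424.4 197.7]
0.035 [235.1 165.7] [423.  197.7]
0.04 [236.3 165.2] [421.6 197.8]
0.045 [237.5 164.7] [420.1 197.9]
0.06 [241.4 163.4] [415.4 198.2]
```

View pics/scenearc.png

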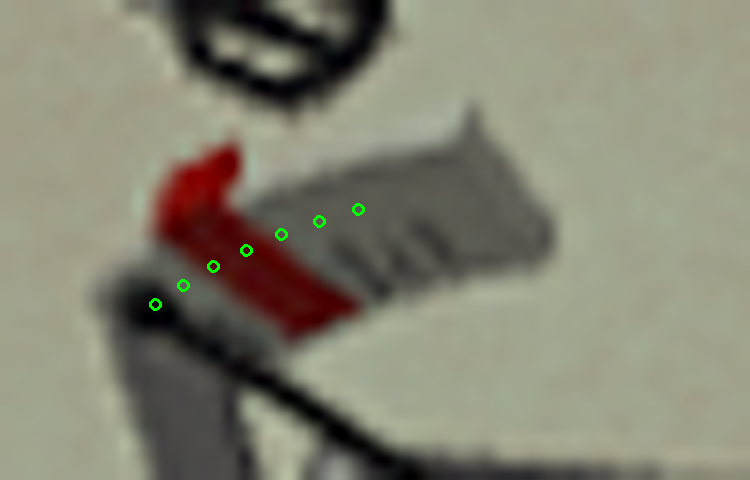

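View pics/toparc.png

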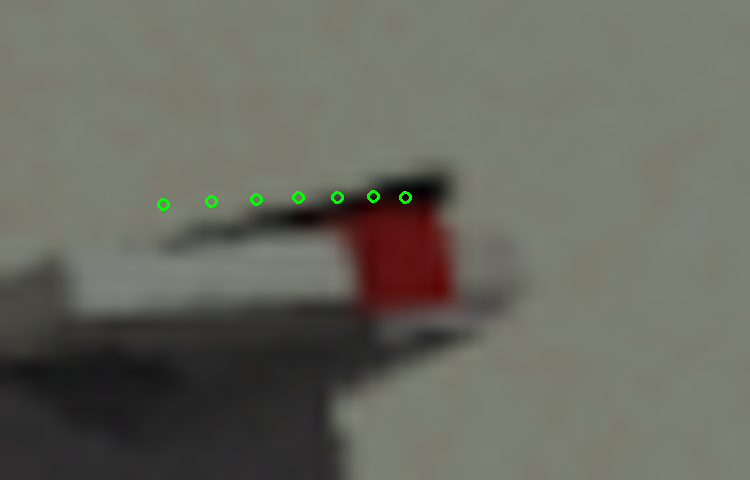

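```bash
cat >> h.py <<'E'
def polar(c,u,v,l):
    "arc coordinate s (m) and radius where the pixel ray meets the plane lateral=l"
    o,d=ray(c,u,v);p=o+d*(l-o@L)/(d@L)
    a,b=AX-p@D,p[2]-.08
    return (np.arctan2(b,a)-np.pi/4)*.18,np.hypot(a,b)
E
python3 - <<'E'
from h import *
d=pickle.load(open("cams.pkl","rb"));S=d["scene"];T=d["top"]
z=lambda a,b:np.array([a,b])/15-.5+[218,150]
for q in ((145,298),):print("tip",polar(S,*z(*q),LN))
for l in(.543,.539,.535,.531):
    print(l,[np.round(polar(S,*z(*q),l),4).tolist() for q in((165,235),(240,215),(290,340),(360,305),(225,270),(265,250))])
print("cam lateral",ray(S,0,0)[0]@L,ray(S,0,0)[0]@D)
for u in((340,230),(435,210),(360,310),(450,300)):
    print(onz(T,*(np.array(u)/15-.5+[405,185]),.225)@L,onz(T,*(np.array(u)/15-.5+[405,185]),.225)@D-AX)
E
```

```text
tip (np.float64(-4.6439705433425345e-05), np.float64(0.18254859068232995))
0.543 [[0.0189, 0.1918], [0.0364, 0.1882], [0.0155, 0.1566], [0.04, 0.157], [0.0213, 0.1781], [0.0335, 0.1782]]
0.539 [[0.0145, 0.1895], [0.0323, 0.1855], [0.01, 0.1543], [0.0351, 0.1541], [0.0166, 0.1758], [0.029, 0.1755]]
0.535 [[0.0101, 0.1874], [0.028, 0.1829], [0.0044, 0.1521], [0.03, 0.1512], [0.0118, 0.1735], [0.0245, 0.173]]
0.531 [[0.0055, 0.1854], [0.0236, 0.1804], [-0.0014, 0.15], [0.0248, 0.1485], [0.0069, 0.1714], [0.0198, 0.1705]]
cam lateral 1.254476305596786 0.02512243096723152
0.5371008875777958 -0.11045367940385026
0.5381599558622484 -0.12615637741873686
0.523807953321269 -0.11125497874256213
0.5233729559031237 -0.12582900809127462
```

>>> send_rows(
  motion=[
    [[0.032,0,-0.026,4],[0.064,-0.005,-0.053,8],[0.096,-0.01,-0.08,12],[0.13,-0.015,-0.107,16],[0.162,-0.02,-0.133,20],[0.194,-0.02,-0.16,24],[0.227,-0.02,-0.186,28],[0.26,-0.02,-0.213,32]],
  ],
  gripper=0,
)

```text
time: 0.9
tool_pos: [0.3688, 0.1683, 0.2713]
tool_rot: [-1.572, -0.0, -1.005]
contact_force: [0.6, 0.3, -0.2]
opening: 0.0325
```

```bash
python3 - <<'E'
from h import *
from cell import *
s=sensors.observe();print(s["time"],s["tool_pos"],s["tool_rot"],s["opening"])
from scipy.spatial.transform import Rotation as R
M=R.from_euler('xyz',s["tool_rot"]).as_matrix()
print("to above pad (tool axes)",M.T@(np.array([.474,-.058,.25])-s["tool_pos"]),M)
c=read_camera("wrist");cv2.imwrite("pics/w1.png",c["frame"][:,:,::-1]);print(c["fx"],ray(c,c["cx"],c["cy"]))
E
```

```text
0.9 [0.3688459  0.16832135 0.27130875] [-1.57205497e+00 -4.91693925e-04 -1.00491395e+00] 0.032514001038529416
to above pad (tool axes) [ 0.24741044  0.0214714  -0.0325554 ] [[ 5.36160786e-01 -7.98810194e-04  8.44115497e-01]
 [-8.44115732e-01 -1.08987918e-03  5.36159904e-01]
 [ 4.91693905e-04 -9.99999087e-01 -1.25863873e-03]]
301.9907955690783 (array([0.33364977, 0.22577598, 0.40422021]), array([ 0.13323512, -0.21220678, -0.96809952]))
```

View pics/w1.png

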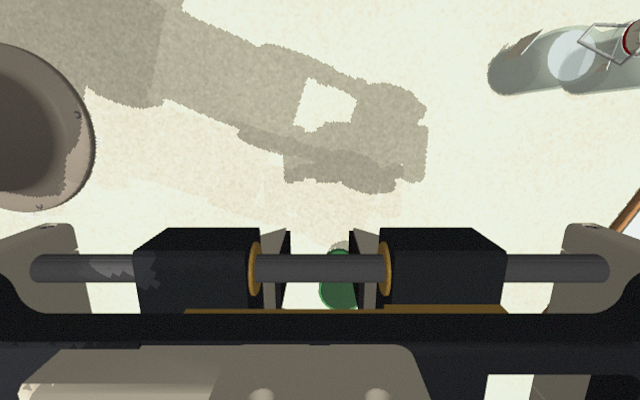

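The camera looks past the fingers from the +y side. I'll pass high over to the needle end to measure the mark up close from above.

>>> send_rows(
  motion=[
    [[0.04,-0.02,-0.007,3],[0.084,-0.04,-0.015,6],[0.128,-0.06,-0.023,9],[0.172,-0.08,-0.031,12],[0.218,-0.1,-0.04,15],[0.264,-0.1,-0.05,18],[0.312,-0.1,-0.06,21],[0.36,-0.1,-0.068,23.6]],
  ],
)

```text
time: 1.75
tool_pos: [0.5048, -0.1789, 0.3728]
tool_rot: [-1.571, -0.004, -1.426]
contact_force: [1.0, 1.5, 0.9]
opening: 0.0001
```

```bash
cat >> h.py <<'E'
def to(p):
    from cell import sensors
    from scipy.spatial.transform import Rotation as R
    s=sensors.observe();M=R.from_euler('xyz',s["tool_rot"]).as_matrix()
    print(s["time"],s["tool_pos"].round(4),np.degrees(s["tool_rot"]).round(2),s["contact_force"].round(2),s["opening"],"->",(M.T@(np.array(p)-s["tool_pos"])).round(4))
E
python3 -c "
from h import *
to([.58,-.36,.37])"
```

```text
1.75 [ 0.5048 -0.1789  0.3728] [-90.01  -0.25 -81.69] [1.02 1.54 0.88] 0.00012261415254443997 -> [0.1901 0.0036 0.0482]
```

>>> send_rows(
  motion=[
    [[0.045,0,0.012,0],[0.09,0,0.024,0],[0.135,0,0.036,0],[0.175,0,0.045,0],[0.19,0,0.048,0],[0.19,0,0.048,0]],
  ],
)

```text
time: 2.35
tool_pos: [0.5799, -0.362, 0.371]
tool_rot: [-1.573, -0.002, -1.428]
contact_force: [-0.7, 0.7, 0.0]
opening: 0.0006
```

```bash
python3 - <<'E'
from h import *
from cell import *
to([.474,-.058,.25])
c=read_camera("wrist");cv2.imwrite("pics/w2.png",c["frame"][:,:,::-1]);print(ray(c,c["cx"],c["cy"]))
pickle.dump(c,open("w2.pkl","wb"))
print("tip,red exp",proj(c,arc(0)),proj(c,arc(.024)))
E
```

```text
2.35 [ 0.5799 -0.362   0.371 ] [-90.14  -0.13 -81.83] [-0.7   0.67  0.02] 0.0005636143720063075 -> [-0.3162  0.1204 -0.0613]
(array([ 0.57122413, -0.29457359,  0.50377723]), array([ 0.0335381 , -0.25014732, -0.96762674]))
tip,red exp [345.00915617 103.65380303] [346.68921187  80.80978704]
```

View pics/w2.png

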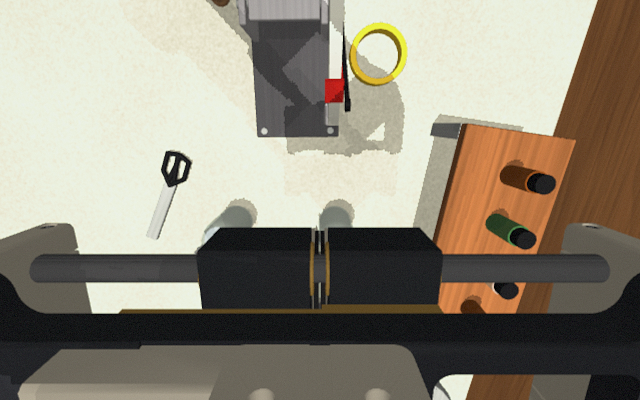

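The wrist view shows the needle tip at about (347,106) and the red clip spanning columns 325–345, rows 79–102. Zooming in to check it against the model.

```bash
python3 - <<'E'
from h import *
c=pickle.load(open("w2.pkl","rb"));f=c["frame"]
x0,y0,w,h=310,60,60,60
im=cv2.resize(f[y0:y0+h,x0:x0+w,::-1],None,fx=10,fy=10,interpolation=cv2.INTER_CUBIC)
for s in np.arange(0,.061,.01):
    u=(proj(c,arc(s))-[x0,y0]+.5)*10;cv2.circle(im,tuple(int(q) for q in u),5,(0,255,0),2)
cv2.imwrite("pics/w2z.png",im);print(blobs(f,"red",(310,60,370,120)))
E
```

```text
[(np.int32(463), [334.28, 89.11], [15, 4, 20, 39])]
```

View pics/w2z.png

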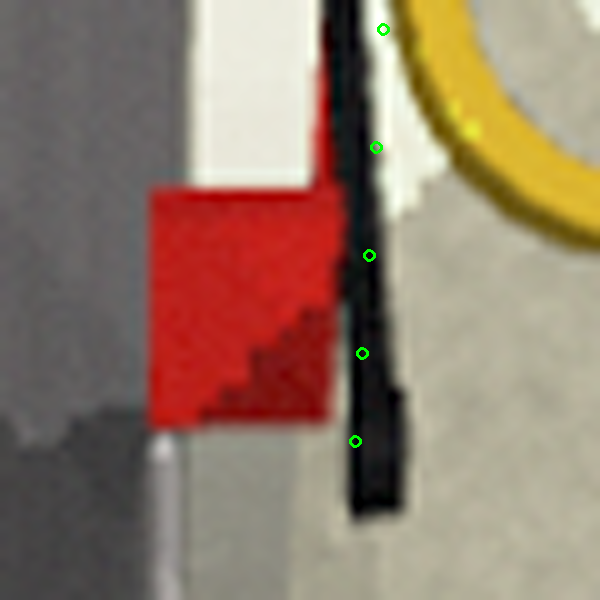

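```bash
python3 - <<'E'
from h import *
w=pickle.load(open("w2.pkl","rb"));d=pickle.load(open("cams.pkl","rb"));S=d["scene"];T=d["top"]
zs=lambda a,b:np.array([a,b])/15-.5+[218,150]
zt=lambda a,b:np.array([a,b])/15-.5+[405,185]
zw=lambda a,b:np.array([a,b])/10-.5+[310,60]
def pol(p):
    a,b=AX-p@D,p[2]-.08;return np.round([(np.arctan2(b,a)-np.pi/4)*180,np.hypot(a,b)*1e3,p@L*1e3],1)
for n,a,b in(("tip",(377,450),(145,298)),("hi front",(345,188),(240,212)),("lo front",(330,422),(165,232))):
    p,e=tri(w,zw(*a),S,zs(*b));print("w+s",n,p.round(4),round(e,4),pol(p))
# wrist only: rays at assumed outer radius R, centre of tangent box edge
def hor(v,z,u): return AX-onz(w,*zw(u,v),z)@D
for R in(.185,.19,.195,.2):
    best=min(np.arange(0,.06,.0005),key=lambda s:sum((proj(w,arc(s,.53,R)+sg*.01*(D*np.sin(np.pi/4+s/.18)+np.array([0,0,np.cos(np.pi/4+s/.18)])))[1]-v)**2 for sg,v in((1,78.3),(-1,101.9))))
    t=lambda s:(D*np.sin(np.pi/4+s/.18)+np.array([0,0,np.cos(np.pi/4+s/.18)]))
    print(R,best,[proj(w,arc(best,.53,R)+sg*.01*t(best))[1].round(1) for sg in(1,-1)])
E
```

```text
w+s tip [ 0.5938 -0.2752  0.2111] 0.0001 [  2.  183.4 544.7]
w+s hi front [ 0.5851 -0.2552  0.2325] 0.003 [ 31.2 186.4 539.2]
w+s lo front [ 0.5872 -0.2729  0.2237] 0.0037 [ 12.6 190.4 538.6]
0.185 0.0185 [np.float64(79.6), np.float64(99.9)]
0.19 0.021500000000000002 [np.float64(79.4), np.float64(100.3)]
0.195 0.0245 [np.float64(78.9), np.float64(100.6)]
0.2 0.027 [np.float64(78.9), np.float64(101.2)]
```

Combining the wrist and scene views puts the mark about 20–25 mm along the arc from the needle. The spec says at least 22, so I'll aim for about 22–23 mm, or roughly 12 mm of press. Back over the pad now, staying high until clear of the scale.

>>> send_rows(
  motion=[
    [[-0.045,0,-0.009,0],[-0.09,0,-0.018,0],[-0.136,0,-0.027,0],[-0.182,0,-0.036,0],[-0.228,0.01,-0.045,0],[-0.27,0.03,-0.053,0],[-0.305,0.06,-0.06,0],[-0.316,0.1,-0.061,0]],
  ],
)

```text
time: 3.2
tool_pos: [0.4722, -0.0524, 0.2727]
tool_rot: [-1.568, -0.004, -1.423]
contact_force: [0.9, -0.1, -0.1]
opening: 0.0003
```

>>> send_rows(
  motion=[
    [[0,0.03,0,0],[0,0.06,0,0],[0,0.07,0,0],[0,0.07,0,0]],
  ],
)

```text
time: 3.6
tool_pos: [0.4714, -0.0516, 0.2023]
tool_rot: [-1.569, -0.003, -1.421]
contact_force: [-0.2, -0.4, 0.9]
opening: 0.0004
```

```bash
python3 - <<'E'
from h import *
from cell import *
to([.474,-.058,.125])
for n in("top","scene","wrist"):
    c=read_camera(n);f=c["frame"];print(n,blobs(f,"blue",(200,100,450,300)) if n!="wrist" else blobs(f,"blue",(0,0,640,400)))
    cv2.imwrite(f"pics/{n}3.png",f[:,:,::-1])
    if n!="wrist":
        u=proj(c,[.474,-.058,.098]).astype(int);cv2.imwrite(f"pics/{n}3z.png",cv2.resize(f[u[1]-50:u[1]+50,u[0]-90:u[0]+60,::-1],None,fx=5,fy=5,interpolation=cv2.INTER_CUBIC))
E
```

```text
3.6 [ 0.4714 -0.0516  0.2023] [-89.91  -0.15 -81.44] [-0.18 -0.37  0.87] 0.0004105018288003218 -> [0.0065 0.0774 0.0015]
top []
scene [(np.int32(46), [309.26, 179.13], [106, 76, 8, 7])]
wrist [(np.int32(928), [316.88, 212.74], [300, 196, 35, 35])]
```

View pics/scene3z.png

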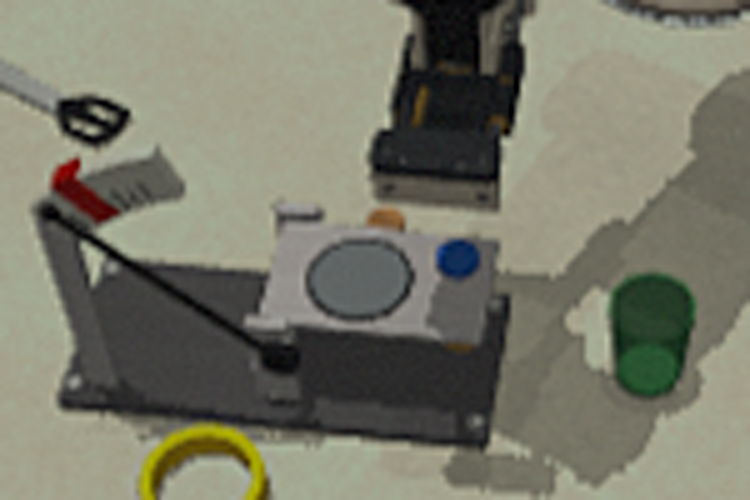

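View pics/wrist3.png

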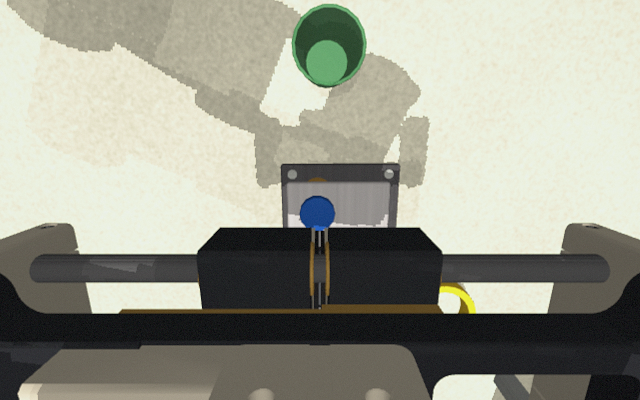

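The scene view shows the gripper hanging above and behind the pad, with the needle still at rest. The wrist view shows the whole pad at (317,213). I'll use that as a third pad fix.

```bash
python3 - <<'E'
from h import *
from cell import *
c=read_camera("wrist")
print(blobs(c["frame"],"blue",(280,180,360,240)))
p=onz(c,316.9,213.2,.098);print(p, [onz(c,300,213,.098),onz(c,334.5,213,.098)])
s=sensors.observe();print("tcp proj on wrist",proj(c,s["tool_pos"]-[0,0,.025]))
to([.4735,-.058,.128])
E
```

```text
[(np.int32(921), [316.44, 212.44], [19, 16, 35, 35])]
[ 0.4733075  -0.05774225  0.098     ] [array([ 0.45946607, -0.05961562,  0.098     ]), array([ 0.48768065, -0.05544082,  0.098     ])]
tcp proj on wrist [317.80191827 247.25447847]
3.8 [ 0.4732 -0.0528  0.2043] [-89.65  -0.27 -81.51] [ 1.08 -0.42  0.51] 0.00044777313766534277 -> [ 0.0048  0.0763 -0.001 ]
```

>>> send_rows(
  motion=[
    [[0.003,0.03,0,0],[0.005,0.06,-0.001,0],[0.005,0.072,-0.001,0],[0.005,0.074,-0.001,0],[0.005,0.074,-0.001,0]],
  ],
)

```text
time: 4.3
tool_pos: [0.4741, -0.0584, 0.131]
tool_rot: [-1.564, -0.005, -1.423]
contact_force: [-0.8, -0.0, 0.4]
opening: 0.0004
```

```bash
python3 - <<'E'
from h import *
from cell import *
to([.4735,-.058,.128])
c=read_camera("scene");f=c["frame"]
to([.4735,-.058,.128])
cv2.imwrite("pics/s4z.png",cv2.resize(f[145:215,215:335,::-1],None,fx=6,fy=6,interpolation=cv2.INTER_CUBIC))
E
```

```text
4.3 [ 0.4741 -0.0584  0.131 ] [-89.59  -0.3  -81.52] [-0.83 -0.02  0.38] 0.00040065811534798054 -> [-0.0005  0.003  -0.0005]
4.35 [ 0.4743 -0.0584  0.1314] [-89.54  -0.32 -81.52] [0.87 0.18 0.19] 0.00036196114819241553 -> [-0.0006  0.0034 -0.0007]
```

View pics/s4z.png

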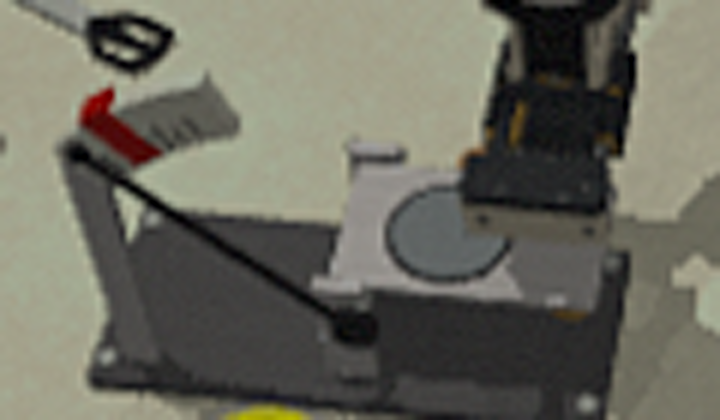

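The needle is at rest at zoom (75,150) and the fingertips are about 8 mm above the pad, hidden from this camera by the gripper body. Descending slowly to contact.

>>> send_rows(
  motion=[
    [[0,0.003,0,0],[0,0.006,0,0],[0,0.008,0,0],[0,0.009,0,0],[0,0.009,0,0]],
  ],
)

```text
time: 4.85
tool_pos: [0.4745, -0.0584, 0.1227]
tool_rot: [-1.562, -0.006, -1.423]
contact_force: [-0.7, 0.5, 3.8]
opening: 0.0006
```

```bash
cat > look.py <<'E'
import sys
from h import *
from cell import *
to([.4735,-.058,.1114])
c=read_camera("scene");f=c["frame"]
x0,y0,w,h=215,148,60,40
cv2.imwrite(f"pics/{sys.argv[1]}.png",cv2.resize(f[y0:y0+h,x0:x0+w,::-1],None,fx=12,fy=12,interpolation=cv2.INTER_CUBIC))
pickle.dump(c,open("last.pkl","wb"));to([.4735,-.058,.1114])
d=pickle.load(open("cams.pkl","rb"))["scene"]["frame"]
# dark tip: darkest blob in polar window
g=cv2.GaussianBlur(cv2.cvtColor(f,cv2.COLOR_RGB2GRAY),(0,0),1.2).astype(float)
r=[]
for s in np.arange(-.008,.06,.001):
    u,v=proj(c,arc(s,LN,.180)) + np.array([-.4,-.2])
    r.append((s*1e3,cv2.getRectSubPix(g.astype(np.float32),(1,1),(float(u),float(v)))[0,0]))
r=np.array(r);i=r[:,1].argmin();print("darkest s mm",r[i].round(1), "values",r[max(0,i-6):i+7,1].round(0))
E
python3 look.py s5
```

```text
4.85 [ 0.4745 -0.0584  0.1227] [-89.52  -0.32 -81.51] [-0.74  0.48  3.78] 0.0006387504172289089 -> [-0.0006  0.0112 -0.001 ]
4.9 [ 0.4745 -0.0584  0.1227] [-89.52  -0.32 -81.51] [-1.09  0.56  4.07] 0.0004871813846023417 -> [-0.0006  0.0113 -0.001 ]
darkest s mm [28.  36.6] values [46. 43. 41. 39. 38. 37. 37. 37. 38. 40. 42. 45. 49.]
```

Contact at 3.8 N, right at 98 mm. Pressing part-way, then checking the needle.

```bash
sed -i 's/cv2.cvtColor(f,cv2.COLOR_RGB2GRAY)/f[:,:,0]/' look.py; sed -n 1,3p look.py >/dev/null
```

>>> send_rows(
  motion=[
    [[0,0.0015,0,0],[0,0.003,0,0],[0,0.0045,0,0],[0,0.006,0,0],[0,0.007,0,0],[0,0.007,0,0]],
  ],
)

```text
time: 5.5
tool_pos: [0.4744, -0.0576, 0.1158]
tool_rot: [-1.563, -0.004, -1.423]
contact_force: [-2.4, 4.2, 6.6]
opening: -0.0001
```

```bash
python3 look.py s6
```

```text
5.5 [ 0.4744 -0.0576  0.1158] [-89.53  -0.24 -81.52] [-2.35  4.24  6.63] -0.0001286154717219215 -> [ 0.0002  0.0043 -0.001 ]
5.55 [ 0.4744 -0.0576  0.1158] [-89.53  -0.24 -81.52] [-1.72  4.52  6.27] 0.0003738790147760141 -> [ 0.0002  0.0044 -0.001 ]
darkest s mm [13.  39.9] values [53. 49. 47. 45. 43. 41. 40. 41. 43. 45. 47. 49. 52.]
```

View pics/s6.png

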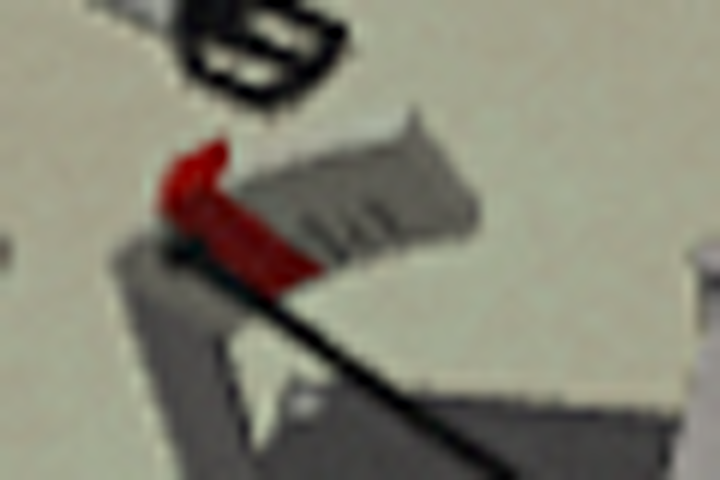

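The needle is at about 13 mm, just touching the low edge of the red clip at zoom (185,250), as predicted. About 5 mm more press puts it on the centre.

>>> send_rows(
  motion=[
    [[0,0.001,0,0],[0,0.002,0,0],[0,0.003,0,0],[0,0.004,0,0],[0,0.005,0,0],[0,0.005,0,0]],
  ],
)

```text
time: 6.15
tool_pos: [0.4744, -0.0572, 0.1111]
tool_rot: [-1.562, -0.004, -1.423]
contact_force: [-1.7, 3.5, 7.1]
opening: 0.0008
```

```bash
python3 look.py s7
```

```text
6.15 [ 0.4744 -0.0572  0.1111] [-89.52  -0.21 -81.53] [-1.67  3.52  7.12] 0.0007748064747249572 -> [ 0.0007 -0.0003 -0.001 ]
6.2 [ 0.4744 -0.0572  0.1111] [-89.52  -0.21 -81.52] [-2.28  3.44  7.34] 0.00034149577006988035 -> [ 0.0006 -0.0003 -0.001 ]
darkest s mm [21.  39.4] values [56. 52. 48. 44. 42. 40. 39. 40. 40. 43. 46. 50. 53.]
```

View pics/s7.png

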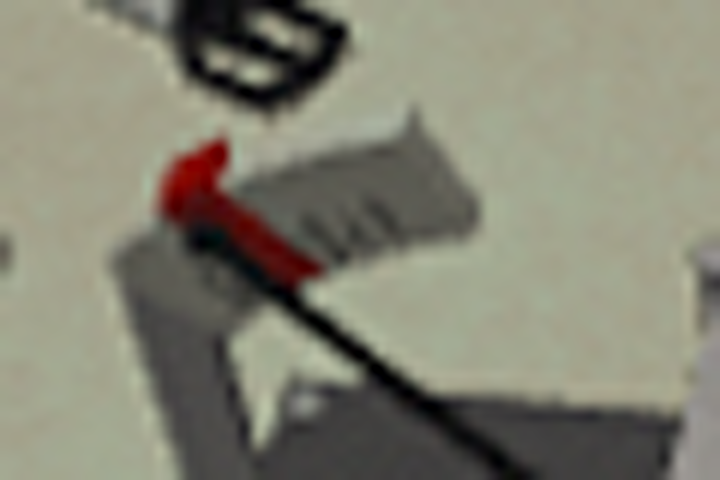

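The needle is at about 21–22 mm, over the lower half of the clip. Allowing for the 5 mm between the needle plane and the clip, that's nearly centred. I'll nudge 1 mm more and hold.

>>> send_rows(
  motion=[
    [[0,0.0005,0,0],[0,0.001,0,0],[0,0.001,0,0],[0,0.001,0,0],[0,0.001,0,0],[0,0.001,0,0],[0,0.001,0,0],[0,0.001,0,0]],
  ],
)

```text
time: 7.0
tool_pos: [0.4744, -0.0571, 0.1105]
tool_rot: [-1.562, -0.004, -1.423]
contact_force: [-1.4, 2.1, 7.3]
opening: 0.0006
```

```bash
python3 look.py s8; python3 - <<'E'
from h import *
from cell import *
c=read_camera("top");cv2.imwrite("pics/t8.png",cv2.resize(c["frame"][185:225,400:450,::-1],None,fx=14,fy=14,interpolation=cv2.INTER_CUBIC))
E
```

```text
7.0 [ 0.4744 -0.0571  0.1105] [-89.5   -0.21 -81.52] [-1.44  2.14  7.28] 0.0006167823370599979 -> [ 0.0008 -0.0009 -0.001 ]
7.05 [ 0.4744 -0.0571  0.1105] [-89.5   -0.21 -81.52] [-2.25  1.74  7.41] 0.00023937758647469542 -> [ 0.0008 -0.0009 -0.001 ]
darkest s mm [23.  36.8] values [48. 44. 41. 39. 37. 37. 37. 39. 42. 45. 48. 51. 56.]
```

View pics/s8.png

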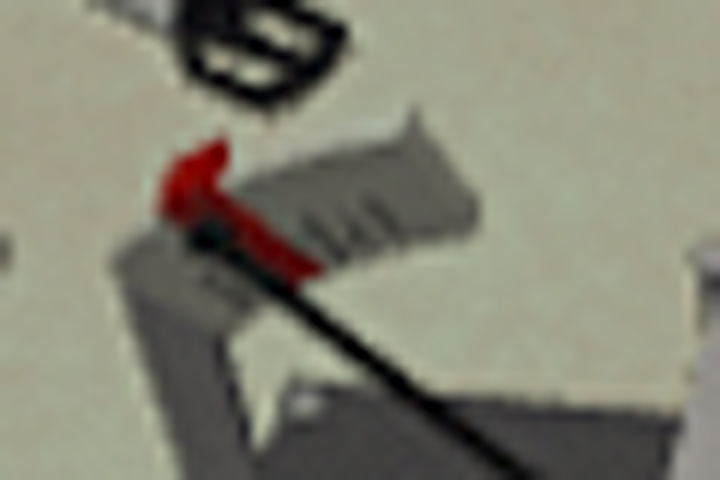

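View pics/t8.png

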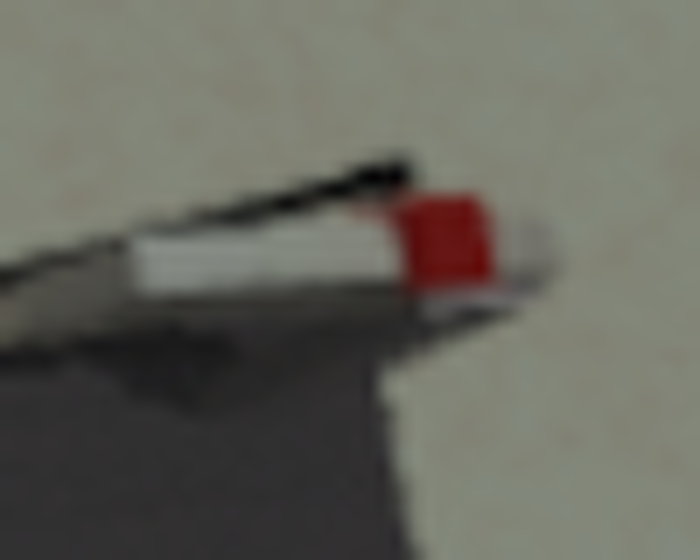

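The scene view puts the needle disc at 23 mm, over the red clip. The top-view offset between disc and clip, corrected for the clip's larger radius, agrees to about 3 mm. It has held there for over 1 s, so I'll ease back up.

>>> send_rows(
  motion=[
    [[0,-0.001,0,0],[0,-0.002,0,0],[0,-0.003,0,0],[0,-0.004,0,0],[0,-0.005,0,0],[0,-0.006,0,0],[0,-0.007,0,0],[0,-0.008,0,0]],
  ],
)

```text
time: 7.9
tool_pos: [0.4744, -0.0577, 0.1188]
tool_rot: [-1.562, -0.005, -1.422]
contact_force: [-1.5, -3.1, 5.0]
opening: 0.0003
```

>>> send_rows(
  motion=[
    [[0,-0.0007,0,0],[0,-0.0014,0,0],[0,-0.0021,0,0],[0,-0.0028,0,0],[0,-0.0035,0,0],[0,-0.0042,0,0],[0,-0.0049,0,0],[0,-0.0056,0,0]],
  ],
)

```text
time: 8.7
tool_pos: [0.474, -0.0572, 0.124]
tool_rot: [-1.563, -0.004, -1.423]
contact_force: [-0.6, 0.4, 1.2]
opening: 0.0001
```

>>> send_rows(
  motion=[
    [[0,-0.001,0,0],[0,-0.002,0,0],[0,-0.003,0,0],[0,-0.005,0,0],[0,-0.007,0,0]],
  ],
)

```text
time: 9.2
tool_pos: [0.474, -0.0572, 0.1311]
tool_rot: [-1.563, -0.004, -1.423]
contact_force: [0.1, -0.8, -0.7]
opening: 0.0003
```

```bash
python3 look.py s9
```

```text
9.2 [ 0.474  -0.0572  0.1311] [-89.54  -0.22 -81.51] [ 0.08 -0.76 -0.65] 0.00029474024779538495 -> [ 0.0006  0.0197 -0.0007]
9.25 [ 0.4742 -0.0573  0.1315] [-89.51  -0.24 -81.51] [-0.2  -0.29  0.22] 0.0005050003073871246 -> [ 0.0005  0.0201 -0.0009]
darkest s mm [-3. 40.] values [59. 56. 52. 48. 44. 40. 40. 42. 43. 45. 47. 49.]
```

>>> send_rows(
  motion=[
    [[0,-0.015,0,0],[0,-0.045,0,0],[0,-0.085,0,0],[0,-0.12,0,0],[0,-0.13,0,0],[0,-0.13,0,0]],
  ],
)

```text
time: 9.85
tool_pos: [0.4736, -0.057, 0.2629]
tool_rot: [-1.559, -0.006, -1.423]
contact_force: [0.3, -0.0, -0.4]
opening: 0.0006
```

```bash
python3 look.py s10; python3 - <<'E'
from h import *
from cell import *
d=pickle.load(open("cams.pkl","rb"))
c=pickle.load(open("last.pkl","rb"));a=cv2.cvtColor(c["frame"],7).astype(int);b=cv2.cvtColor(d["scene"]["frame"],7).astype(int)
df=abs(a-b)
print("diff near needle/mark",df[150:190,215:275].max(),"bystanders L",df[130:240,165:215].max(),"bottles right",df[195:265,430:480].max(), "tape",df[210:240,240:275].max(),"cup",df[180:210,338:360].max())
print(blobs(c["frame"],"blue",(215,145,335,225)),blobs(c["frame"],"red",(215,145,275,225)))
cv2.imwrite("pics/s11.png",c["frame"][:,:,::-1])
E
```

```text
9.85 [ 0.4736 -0.057   0.2629] [-89.32  -0.32 -81.51] [ 0.28 -0.05 -0.43] 0.0005659846043175251 -> [ 1.000e-04  1.515e-01 -2.000e-03]
9.9 [ 0.4728 -0.0569  0.2613] [-89.49  -0.25 -81.51] [-0.34  0.27 -0.4 ] 0.0004981811348914151 -> [ 0.0006  0.1499 -0.0008]
darkest s mm [-3. 40.] values [59. 56. 52. 48. 44. 40. 41. 42. 44. 46. 47. 49.]
diff near needle/mark 10 bystanders L 12 bottles right 59 tape 7 cup 61
[(np.int32(46), [309.26, 179.13], [91, 31, 8, 7])] [(np.int32(62), [233.87, 166.11], [14, 15, 13, 12])]
```

View pics/s11.png

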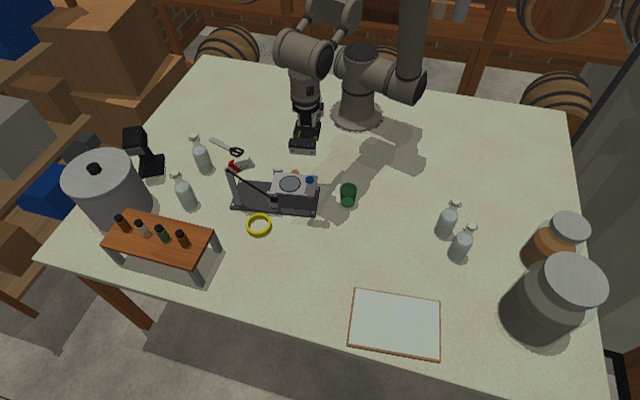

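The needle, mark and pad pixels match the start picture. The cup and right-hand bottle differences come from the arm's shadow. The gripper is 14 cm clear, so I'm handing in.

```bash
python3 -c "
from cell import *
print(hand_in())"
```

```text
the job is handed in; nothing more can be done
None
```

I pressed the pad with the closed fingertips until the needle stood on the red mark, held it there for about a second, and eased the plate back to rest. I handed the job in at about 9.9 s; no verdict is given.

- **Press:** contact came at 3.8 N with the fingertips at 98 mm, and the press went about 12 mm deep at about 7 N. The needle moved about 23 mm along the arc, estimated at 22–25 mm for the mark, and each press move ended at its set depth.
- **Return:** I raised the finger at 7–10 mm/s until the force fell to zero, then lifted the gripper 14 cm clear.
- **Last checks:** the pad and red-mark pixels are identical to the start picture, and the needle area differs only by noise. The tape and the left-hand bottles show no change. Larger differences at the cup and right-hand bottles look like the arm's shadow, and those objects stand in the same places in the picture. I did not check the cork separately.
- **Disagreements:** the estimates of the mark's position spread over about 18–27 mm, because the clip sits about 5 mm behind the needle. My needle reader also shows −3 mm at rest, so the true travel could be up to 26 mm. Except at that estimate's lowest end (18–22 mm is below the stated 22 mm minimum), the needle stays within 10 mm of the mark.

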